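Lock the cash box and put the key away

TASK

Lock the cash box: turn the key clockwise until the bolt is fully out and you feel it come up against its stop, without forcing the lock. Then turn the key back to the one position where it comes out, draw it out gently, leave it standing in the empty steel cup, and do not disturb the other things on the counter.

Things in the scene. Friction and masses are not known exactly. Their poses are not given: they have to be found in the camera images.
- box: Grey steel cash box fixed to the counter, 130 (x) x 112 (y) x 62 mm high; origin at the centre of its underside, z up. On its top a square steel lock case, 44 x 44 mm, up to 74 mm, centred at (0, -18) mm, and at y = +34 mm a steel staple, 78 mm high, that takes the bolt.
- keyhole (a point): Centre of the keyhole on top of the lock case, 74 mm up, axes as the box; lock axis vertical. A 9.5 mm hole with an 8 mm slot toward box +x for the key's wing, in a plate 8 mm thick. The key comes out only with key x along box x (+-0.12 rad): release position. Turned counter-clockwise (from above) it meets a hard stop 0.08 to 0.1 rad past that. It starts 0.02 to 0.22 rad clockwise of it.
- bolt_tip (a point): Front end of the brass bolt (14 x 7 mm). Its y in the box frame: 12.5 mm drawn back (start), 24.5 mm fully out. The key, turned clockwise, idles for 0.25 to 0.9 rad from release (unseen, varies), then drives the bolt (0.03 N m friction); 0.55 rad later the bolt is fully out at a hard stop. 0.09 N m there is a clear feel; 0.15 N m is too much. The bolt stays out when the key turns back.
- key_grip (a point): Centre of the key's grip: a flat upright dark plate 28 mm wide (key x), 8 mm thick (key y), 32 mm high (key z). The loose key, 76 mm long, 45 g, stands upright in the lock, z up. This point is on its axis, 60 mm above the tip, at first 100 mm above the counter and 26 mm above the lock case.
- key_tip (a point): Lower end of the key's shaft, on its axis, at first 34 mm below the lock's top face. The shaft is 8 mm thick with up to 0.75 mm play all round in the lock. A single wing, 5 mm thick, 12 to 20 mm above the tip, points along key +x to 13 mm from the axis; away from release it catches under the plate after a 6 mm rise.
- key_cup: Empty plain steel cup without handle, 60 mm across the rim, 50 mm high, wall 3 mm, inner floor about 5 mm up, loose, 200 g; origin at the centre of its underside. The key goes here, tip down; its grip stays above the rim.
- shot_glass: Small clear glass, 47 mm across, 58 mm high; origin at the centre of its underside. Not to be disturbed.
- cocoa_shaker: Glass shaker with a grey metal top, 44 mm across, 90 mm high; origin at the centre of its underside. Not to be disturbed.
- espresso_cup_2: Pale cup with a handle, blue inside, 58 x 87 mm, 55 mm high; origin at the underside. Not to be disturbed.
- tamper: Coffee tamper, steel foot and wooden handle, 58 mm across, 83 mm high; origin at the centre of its underside. Not to be disturbed.
There are look-alikes about, which are no part of the job. What is shaped like the part that bears key_grip but pink is not meant.

How it is judged (in metres and radians):
On the way, in this order (a step that is already met when the one before it is completed fails the run):
1. the bolt is fully out, against its stop (y of bolt_tip in the frame of box above 0.0238 m), for 0.2 s.
2. the key is out of the lock, clear above it (z of key_tip in the frame of keyhole above 0.005 m), for 0.1 s.
At the end, for the whole second after the job is handed in: The bolt is still out (its tip within about 1 mm of fully out), and the key rests tip down in the upright steel cup (tip within 28 mm of the cup's axis and less than 30 mm above its underside), released and at rest (y of bolt_tip in the frame of box above 0.0233 m and horizontal distance between key_tip and key_cup below 0.028 m and z of key_tip in the frame of key_cup below 0.03 m and angle between key_grip's own z axis and vertical below 1 rad and angle between key_cup's own z axis and vertical below 0.15 rad and linear speed of key_cup below 0.02 m/s and angular speed of key_cup below 0.3 rad/s); the robot touches nothing.
It fails at once if the lock is forced: more than 30 N of contact force between the key and the lock (contact force between box and key above 30 N).
It fails at once if the shot glass, shaker, espresso cup or tamper is moved more than 20 mm or tipped (distance of any of shot_glass, cocoa_shaker, espresso_cup_2, tamper from where it was at the start of the episode above 0.02 m or angle between any of shot_glass, cocoa_shaker, espresso_cup_2, tamper's own z axis and vertical above 0.4 rad).
It also fails if it takes over 72 s, if anything falls off the work surface, if the arm or the gripper's body presses on something with over 40 N, if the wrist force passes 120 N, or if a joint passes its speed limit or range.

ROBOT

A 6-joint arm with a two-finger parallel gripper is mounted at the origin on a cart in front of the work surface, level with it; the furniture and walls round the work are solid. World frame = base frame: x ahead of the robot, y to its left, z up, the work surface at z = 0. Lengths are in mm, angles in rad, forces in N, time in s.
With the tool pointing down it reaches from about 300 to 850 mm from the base axis. Payload 5.4 kg.
Tool frame: the origin (TCP) lies on the centre line of the jaws, within the pads' length; the fingertips stand ahead of it and the grasp point (between the pads) lies 8 mm behind it (r.finger_overhang is the z of the fingertips in the tool frame, in mm); z points along the fingers, y is the direction in which the jaws open and shut (so a half turn about z gives the same grasp; the last joint's range is limited). The gripper opens to 85 mm and grips with 20 to 120 N. Pads are 22 mm wide; open, the fingers measure 114 mm over their backs; the gripper's body (76 mm by 85 mm) begins 54 mm behind the grasp point. The pads swing forward as they close: fully open they stand 13 mm farther back than shut.
Start: joints at [-0.21, 0.158, 1.597, -0, 1.386, -0.21], TCP at [574.984, -0.018, 242.299] pointing down, gripper open.
Joint ranges: [-2.91, 2.91], [-0.94, 2.29], [0.18, 2.7], [-1.29, 4.43], [0.17, 2.64], [-3, 3]. Speed limits (rad/s): [2.57, 2.57, 3.14, 3.14, 3.14, 3.14].

INTERFACE

Orientations are given as a 3x3 rotation matrix whose columns are the frame's x, y, z axes.
In Python, from plant import telemetry, viewer, close_job, r gives the robot as it stands. The module is installed in compiled form; this text tells all that it offers.
- The arm moves only by the tool play_rows, never from a script. Its argument "increments" is a list of rows, each a list of 3 entries, a list of its own where there are three numbers: the shift along the tool's x, y, z in m, then the turn, a rotation vector about the tool's x, y, z in degrees, then the finger opening in m, from 0 to 0.0854. In form: [[[x, y, z], [wx, wy, wz], jaw], ...]. A call has 1 to 20 rows; each row is the pose to reach, as a shift and turn from the pose commanded when the call began, along the tool's axes at that moment; what a row does not reach only later rows make up. A row lasts 1/10 s, in which the tool goes at most 50 mm and 8.59 degrees, less where a joint would pass 70% of its speed; a pose out of reach is approached as far as the arm can. A call with a gripper value outside its range is refused whole. The fingers move at their own pace and stop on an object; "newtons" is the grip in N (left out, the last holds). Time passes only in rows, so rows that repeat a pose let the fingers close. It gives the time, the measured TCP pose, the force and the opening at its end, in the units of the state.
- telemetry.get_state(): the state, without advancing time (a new reading comes with each control period).
- viewer.grab_frame(name): name is "scene" or "side" or "wrist"; returns the picture (400x640x3 uint8, red, green, blue); there is no depth.
- viewer.get_calibration(name): a dict with "vertical_fov" (degrees; the focal length in pixels is half the picture's height over the tangent of half this angle, whatever the lens; pixels are square), "cx", "cy" (the principal point, pixels), "world_from_camera" (4x4, takes a point from camera to world coordinates). Camera axes: x right, y down, z forward; pixel columns grow to the right and rows downward; lengths in mm; the calibration is good to about 2 mm. The wrist camera is an equidistant fisheye: a pixel r from the principal point sees the ray r / f radians off the axis. A picture is of the moment at which its call begins: read the wrist's pose just before it. get_calibration takes no time and is no camera call; for the wrist camera it gives the pose at the moment of the call.
- close_job(): hands the job in, once; it reports no verdict.
The state is a dict: "time_s": time; "qpos": joint angles; "joint_vel": joint speeds; "joint_torque": joint torques, N m; "tcp_pos": TCP position; "tcp_rot": TCP orientation; "contact_force": force on the tool from outside, world axes, zero at the start; "ft_torque": the same for the moment, N m; "finger_gap": finger opening in mm.
Only numpy, scipy, OpenCV 4.12 (cv2) and the standard library are available. Lean on these libraries where they do the work, as an engineer would, in place of code of your own. Each camera call takes 0.05 s, during which the arm holds its last target.

## Working session

There is one attempt and no reset: what is moved stays moved. The work goes in short steps, Python scripts to look and compute and a tool call to move; the robot and the scene stay as the last step left them, time stands still between calls to the robot, and variables do not carry over. Pictures are saved under pics/ and viewed, and the job is handed in when it is done.

Besides the shell and the picture viewer there is one more tool, called after "Call:" as name([rows], argument=value, ...), one row to a line, values as JSON. play_rows: Moves the arm, as the interface text tells. Its arguments: {"type":"object","properties":{"increments":{"type":"array"},"newtons":{"type":"number"}},"required":["increments"]}

```bash
mkdir -p pics; python3 - <<'E'
from plant import telemetry, viewer, r
import cv2, numpy as np
np.set_printoptions(precision=4,suppress=True)
s=telemetry.get_state(); print(s['time_s'],s['tcp_pos'],s['tcp_rot'],s['finger_gap'],r.finger_overhang)
for n in ("scene","side","wrist"):
    c=viewer.get_calibration(n); print(n,c)
    im=viewer.grab_frame(n); cv2.imwrite(f'pics/{n}0.png',im[:,:,::-1])
E
```

```text
0.0 [574.4029   0.0948 241.3042] [[ 0.      1.     -0.0019]
 [ 1.     -0.      0.0004]
 [ 0.0004 -0.0019 -1.    ]] 85.48431813824496 11.0
scene {'vertical_fov': 57.94691220147147, 'cx': 316.8397271487592, 'cy': 199.31934355613075, 'world_from_camera': array([[   0.5077,   -0.6319,    0.5856,  -60.8292],
       [  -0.8614,   -0.3835,    0.3331, -416.9643],
       [   0.0141,   -0.6736,   -0.739 ,  798.4888],
       [   0.    ,    0.    ,    0.    ,    1.    ]])}
side {'vertical_fov': 57.2691140936442, 'cx': 318.43982628755003, 'cy': 197.50990957474863, 'world_from_camera': array([[ -0.9987,  -0.0348,   0.0382, 457.5642],
       [ -0.0517,   0.6701,  -0.7404, 539.4953],
       [  0.0001,  -0.7414,  -0.671 , 674.8414],
       [  0.    ,   0.    ,   0.    ,   1.    ]])}
wrist {'vertical_fov': 65.70646984690485, 'cx': 314.87678116302186, 'cy': 204.86637486801064, 'world_from_camera': array([[  1.    ,   0.0009,  -0.0017, 575.225 ],
       [  0.0003,  -0.947 ,  -0.3212,  81.8046],
       [ -0.0019,   0.3212,  -0.947 , 373.07  ],
       [  0.    ,   0.    ,   0.    ,   1.    ]])}
```

View pics/scene0.png

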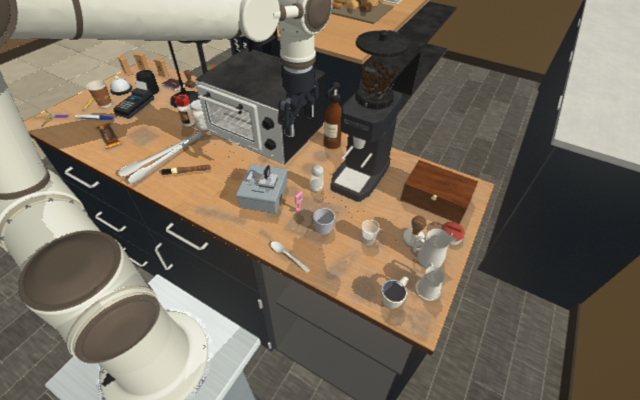

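View pics/side0.png

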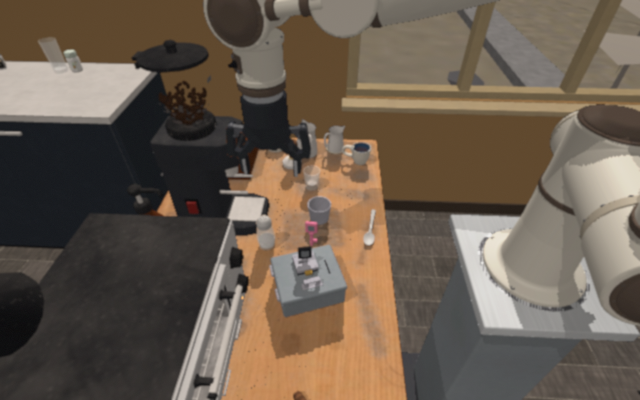

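View pics/wrist0.png

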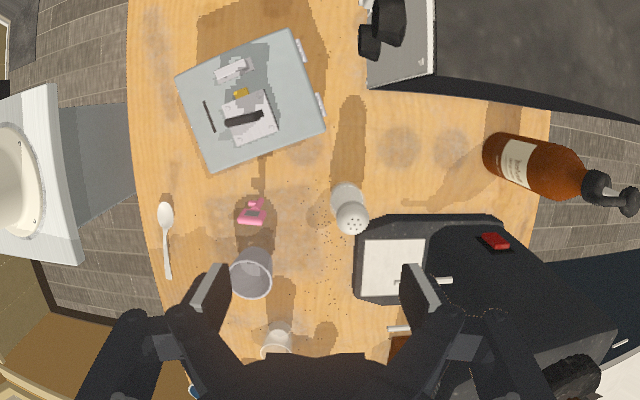

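```bash
cat > h.py <<'E'
import numpy as np, cv2
from plant import telemetry, viewer, r
np.set_printoptions(precision=3,suppress=True)
def ray(c,n,u,v):
    f=200/np.tan(np.radians(c['vertical_fov'])/2)
    d=np.array([u-c['cx'],v-c['cy']],float)
    if n=='wrist':
        rr=np.hypot(*d); th=rr/f; k=np.sin(th)/rr if rr>0 else 0
        v3=np.array([d[0]*k,d[1]*k,np.cos(th)])
    else: v3=np.array([d[0]/f,d[1]/f,1.])
    T=c['world_from_camera']; return T[:3,3],T[:3,:3]@(v3/np.linalg.norm(v3))
def plane(c,n,u,v,z):
    o,d=ray(c,n,u,v); return o+d*(z-o[2])/d[2]
def proj(c,n,P):
    f=200/np.tan(np.radians(c['vertical_fov'])/2); T=c['world_from_camera']
    p=T[:3,:3].T@(np.asarray(P,float)-T[:3,3])
    if n=='wrist':
        rr=np.hypot(p[0],p[1]); th=np.arctan2(rr,p[2]); return np.array([c['cx']+f*th*p[0]/rr,c['cy']+f*th*p[1]/rr])
    return np.array([c['cx']+f*p[0]/p[2],c['cy']+f*p[1]/p[2]])
E
python3 - <<'E'
import cv2
a=cv2.imread('pics/wrist0.png')
cv2.imwrite('pics/wz0.png',cv2.resize(a[15:185,160:360],None,fx=4,fy=3.5,interpolation=cv2.INTER_CUBIC)[:600] if 0 else cv2.resize(a[20:170,160:350],None,fx=4,fy=4,interpolation=cv2.INTER_CUBIC))
cv2.imwrite('pics/wz1.png',cv2.resize(a[180:370,180:380],None,fx=3,fy=3,interpolation=cv2.INTER_CUBIC))
a=cv2.imread('pics/scene0.png')
cv2.imwrite('pics/sz0.png',cv2.resize(a[150:310,230:430],None,fx=3.7,fy=3.7,interpolation=cv2.INTER_CUBIC))
E
```

```text
(no output)
```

View pics/wz0.png

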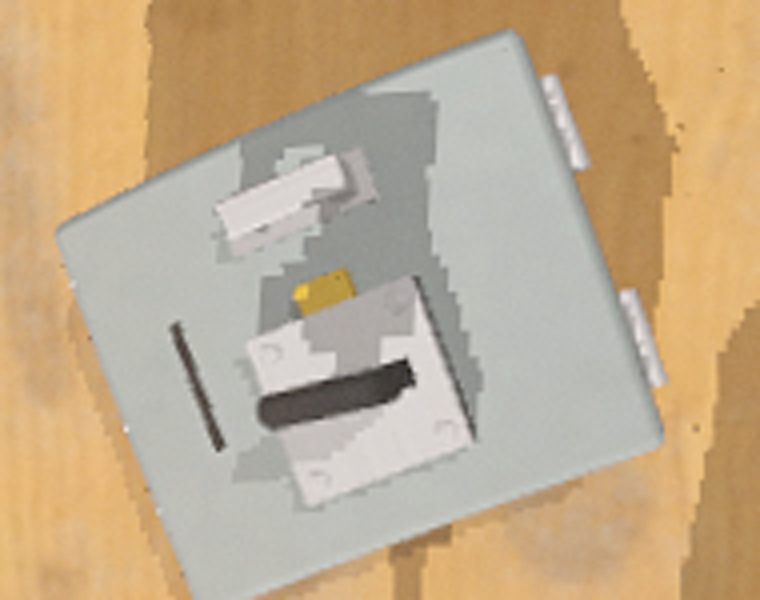

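View pics/wz1.png

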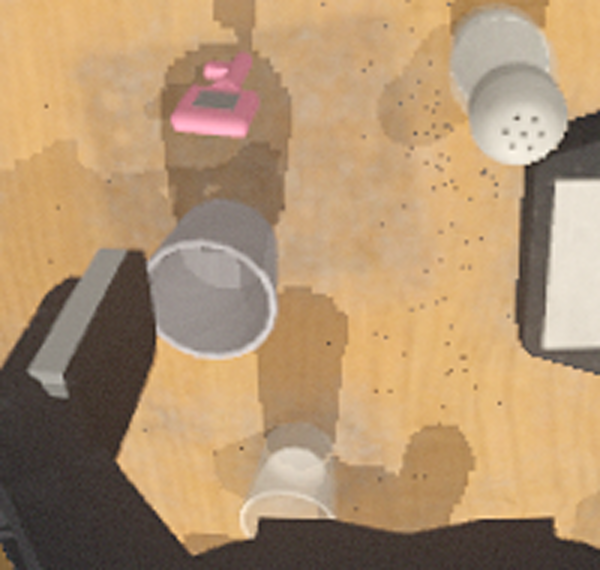

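View pics/sz0.png

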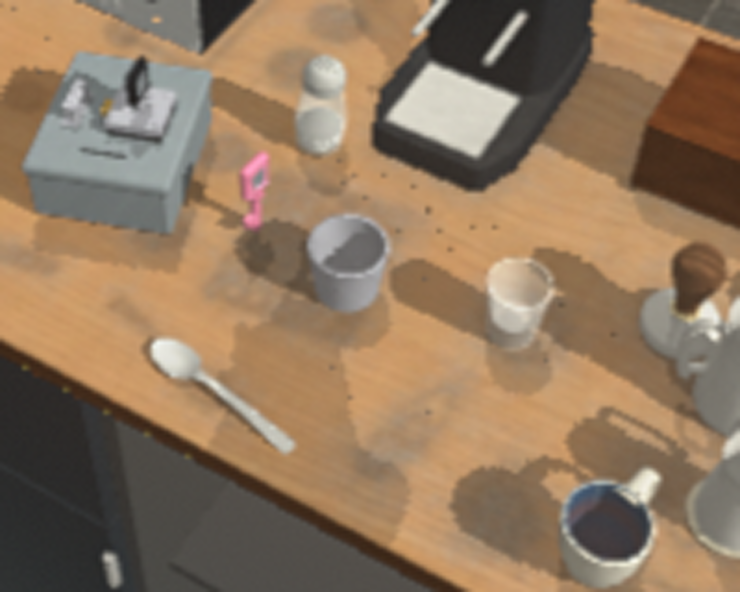

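```bash
python3 - <<'E'
from h import *
c=viewer.get_calibration('wrist')
def W(pts,z): return np.array([plane(c,'wrist',160+u/4,20+v/4,z) for u,v in pts])
L=W([(246,345),(415,278),(475,438),(308,508)],74); print(L,L.mean(0))
for i in range(4):
    d=L[(i+1)%4]-L[i]; print(np.linalg.norm(d),np.degrees(np.arctan2(d[1],d[0])))
B=W([(56,230),(516,30),(664,440),(200,605)],62); print(B)
for i in range(4):
    d=B[(i+1)%4]-B[i]; print(np.linalg.norm(d),np.degrees(np.arctan2(d[1],d[0])))
im=cv2.imread('pics/wrist0.png'); g=cv2.resize(im[20:170,160:350],None,fx=4,fy=4,interpolation=cv2.INTER_CUBIC)
m=(g.max(2)<75).astype(np.uint8); n,l,st,ce=cv2.connectedComponentsWithStats(m)
for i in range(1,n):
    if st[i,4]>300:
        rc=cv2.minAreaRect(cv2.findContours((l==i).astype(np.uint8),0,2)[0][0]); print(st[i],ce[i],rc)
        b=W(cv2.boxPoints(rc),116); print(b,b.mean(0))
        for k in range(4):
            d=b[(k+1)%4]-b[k]; print(np.linalg.norm(d),np.degrees(np.arctan2(d[1],d[0])))
# cup rim
E
```

```text
[[483.416  82.121  74.   ]
 [526.042  96.393  74.   ]
 [539.955  57.011  74.   ]
 [497.666  40.755  74.   ]] [511.77  69.07  74.  ]
44.951564488111124 18.511933265618232
41.76791822502064 -70.5416141649256
45.30641714998751 -158.97418789317229
43.751060833540656 109.00784033676297
[[426.776 117.384  62.   ]
 [549.319 160.232  62.   ]
 [585.884  55.218  62.   ]
 [462.801  14.04   62.   ]]
129.81853700834262 19.272580859353926
111.19825202735056 -70.80216546601316
129.78924799256967 -161.50219189341402
109.44320646352038 109.21818142323303
[ 316  360   98   43 1413] [380.025 380.555] ((365.4717712402344, 388.6806945800781), (35.35639190673828, 96.2273178100586), 74.93151092529297)
[[511.079  72.933 116.   ]
 [531.067  77.402 116.   ]
 [532.846  70.178 116.   ]
 [512.825  65.602 116.   ]] [521.954  71.529 116.   ]
20.480861342352508 12.601970927046803
7.439235243060259 -76.16195352359648
20.53753095033489 -167.12577907403045
7.535809338262122 103.39303228842643
```

```bash
python3 - <<'E'
from h import *
c=viewer.get_calibration('scene')
for n,u,v,z in [('oven corner',283,157,0),('oven left bottom',205,122,0),('mill',333,188,0),('shaker base',316,188,0),('cup base',326,231,0),('pink',298,210,0),('shot',369,243,0),('cupc',324,214,50)]:
    print(n,plane(c,'scene',u,v,z))
c=viewer.get_calibration('wrist')
for n,u,v,z in [('oven lower left',366,90,0),('oven lr',435,75,200),('oven lr',435,75,0),('cup rim c',180+213/3,180+298/3,50),('pink',252,212,60),('shaker top',352,218,85)]:
    print(n,plane(c,'wrist',u,v,z))
im=cv2.imread('pics/wrist0.png')
# cup rim ellipse bright pts
pts=[(151,285),(165,255),(210,242),(250,255),(274,295),(262,333),(222,356),(180,340),(158,312)]
P=np.array([plane(c,'wrist',180+u/3,180+v/3,50)[:2] for u,v in pts],np.float32)
print(cv2.minEnclosingCircle(P), cv2.fitEllipse(P))
E
```

```text
oven corner [678.103 136.845   0.   ]
oven left bottom [690.327 491.772   0.   ]
mill [638.426 -75.666   0.   ]
shaker base [611.203 -30.89    0.   ]
cup base [ 482.754 -139.073   -0.   ]
pink [507.239 -31.524   0.   ]
shot [ 507.494 -258.58     0.   ]
cupc [ 496.058 -123.429   50.   ]
oven lower left [635.424  99.417   0.   ]
oven lr [643.74  101.591 200.   ]
oven lr [722.805 124.451   0.   ]
cup rim c [ 495.21  -125.886   50.   ]
pink [506.129 -32.732  60.   ]
shaker top [612.038 -29.839  85.   ]
((495.40374755859375, -127.38787078857422), 28.476760864257812) ((494.8580627441406, -126.50205993652344), (51.96443176269531, 56.98695755004883), 175.28781127929688)
```

Call:
play_rows([
  [[0.01, -0.009, 0.01], [0, 0, -8], 0.045],
  [[0.02, -0.018, 0.02], [0, 0, -16], 0.045],
  [[0.03, -0.027, 0.03], [0, 0, -24], 0.045],
  [[0.04, -0.036, 0.04], [0, 0, -32], 0.045],
  [[0.05, -0.045, 0.05], [0, 0, -40], 0.045],
  [[0.06, -0.054, 0.06], [0, 0, -48], 0.045],
  [[0.0697, -0.063, 0.06], [0, 0, -56], 0.045],
  [[0.0697, -0.063, 0.06], [0, 0, -64], 0.045],
  [[0.0697, -0.063, 0.06], [0, 0, -72], 0.045],
  [[0.0697, -0.063, 0.06], [0, 0, -80], 0.045],
  [[0.0697, -0.063, 0.06], [0, 0, -88], 0.045],
  [[0.0697, -0.063, 0.06], [0, 0, -96], 0.045],
  [[0.0697, -0.063, 0.06], [0, 0, -103], 0.045],
  [[0.0697, -0.063, 0.06], [0, 0, -103], 0.045],
  [[0.0697, -0.063, 0.06], [0, 0, -103], 0.045],
  [[0.0697, -0.063, 0.06], [0, 0, -103], 0.045],
], newtons=20)

```text
time_s: 1.75
tcp_pos: [511.9, 69.7, 182.2]
tcp_rot: [[-0.975, -0.223, -0.0], [-0.223, 0.975, 0.0], [0.0, 0.0, -1.0]]
contact_force: [-0.5, -0.1, -0.2]
finger_gap: 44.7
```

```bash
cat > look.py <<'E'
import sys
from h import *
k=sys.argv[1]
s=telemetry.get_state(); print(s['time_s'],s['tcp_pos'],'\n',s['tcp_rot'],s['finger_gap'],'q',np.array(s['qpos']),'F',np.array(s['contact_force']),'M',np.array(s['ft_torque']))
for n in sys.argv[2:]:
    c=viewer.get_calibration(n); im=viewer.grab_frame(n)[:,:,::-1]; cv2.imwrite(f'pics/{n}{k}.png',im); np.save(f'pics/{n}{k}.npy',c['world_from_camera'])
E
python3 look.py 1 wrist scene
```

```text
1.75 [511.888  69.681 182.183] 
 [[-0.975 -0.223 -0.   ]
 [-0.223  0.975  0.   ]
 [ 0.     0.    -1.   ]] 44.74931980392358 q [-0.099  0.062  1.824  0.     1.256 -1.895] F [-0.491 -0.079 -0.18 ] M [-0.032  0.012  0.012]
```

View pics/wrist1.png

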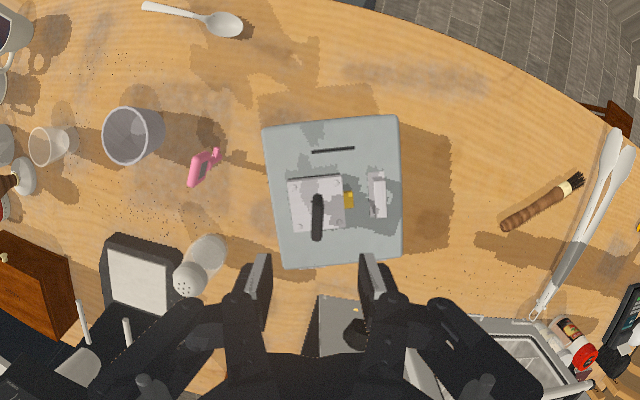

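```bash
python3 - <<'E'
from h import *
c=viewer.get_calibration('wrist')
im=cv2.imread('pics/wrist1.png'); g=im[180:260,270:370]
cv2.imwrite('pics/wz2.png',cv2.resize(g,None,fx=7,fy=7,interpolation=cv2.INTER_CUBIC))
for P in [(512,69.7,74),(512,69.7,116)]: print((proj(c,'wrist',P)-[270,180])*7)
a=np.radians(13.)
for s in (-14,14):
  for t in (-4,4): print((proj(c,'wrist',(512+s*np.cos(a)-t*np.sin(a),69.7+s*np.sin(a)+t*np.cos(a),116))-[270,180])*7)
E
```

```text
[323.621 183.727]
[325.255 321.887]
[283.963 188.048]
[366.774 187.979]
[285.624 449.229]
[364.603 449.137]
```

View pics/wz2.png

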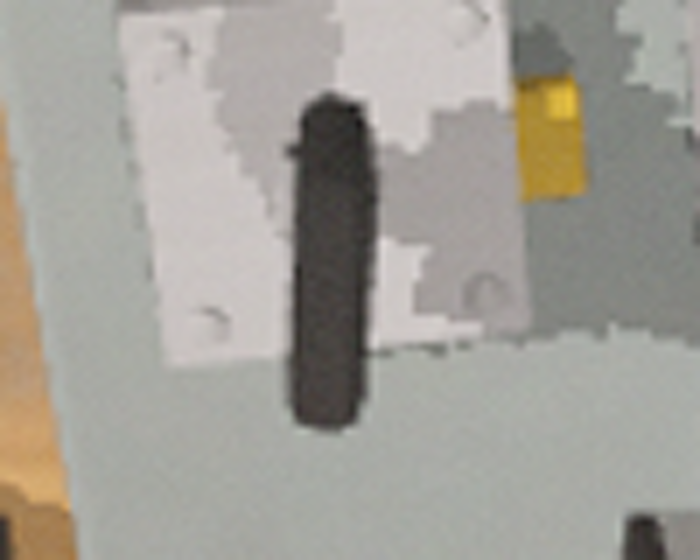

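Call:
play_rows([
  [[0.0003, 0.0005, 0.02], [0, 0, 0], 0.045],
  [[0.0003, 0.0005, 0.04], [0, 0, 0], 0.045],
  [[0.0003, 0.0005, 0.06], [0, 0, 0], 0.045],
  [[0.0003, 0.0005, 0.075], [0, 0, 0], 0.045],
  [[0.0003, 0.0005, 0.083], [0, 0, 0], 0.045],
  [[0.0003, 0.0005, 0.088], [0, 0, 0], 0.045],
  [[0.0003, 0.0005, 0.088], [0, 0, 0], 0.045],
  [[0.0003, 0.0005, 0.088], [0, 0, 0], 0.045],
])

```text
time_s: 2.65
tcp_pos: [512.2, 70.0, 95.0]
tcp_rot: [[-0.974, -0.225, 0.001], [-0.225, 0.974, -0.0], [-0.001, -0.0, -1.0]]
contact_force: [-0.5, 0.2, 0.1]
finger_gap: 44.9
```

```bash
python3 look.py 2 wrist side; python3 -c "
import cv2
a=cv2.imread('pics/wrist2.png');b=cv2.imread('pics/side2.png')
cv2.imwrite('pics/wz3.png',cv2.resize(a[170:400,220:420],None,fx=2.6,fy=2.6,interpolation=cv2.INTER_CUBIC))
cv2.imwrite('pics/sdz3.png',cv2.resize(b[210:320,230:390],None,fx=5,fy=5,interpolation=cv2.INTER_CUBIC))"
```

```text
2.65 [512.176  70.043  95.04 ] 
 [[-0.974 -0.225  0.001]
 [-0.225  0.974 -0.   ]
 [-0.001 -0.    -1.   ]] 44.86704013449665 q [-0.098  0.178  1.887 -0.     1.075 -1.896] F [-0.544  0.153  0.077] M [-0.003 -0.009  0.044]
```

View pics/wz3.png

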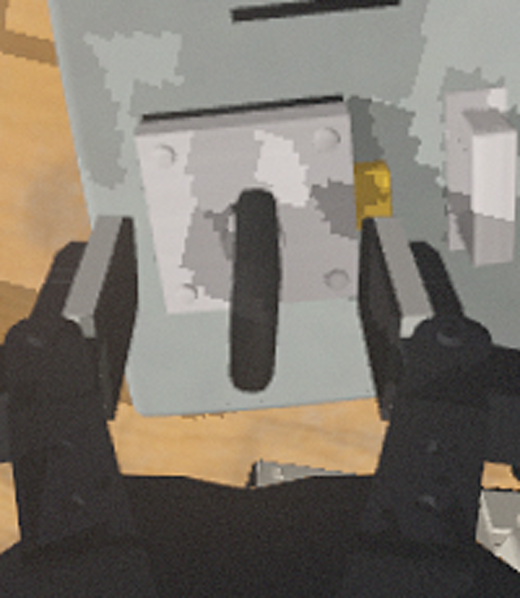

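View pics/sdz3.png

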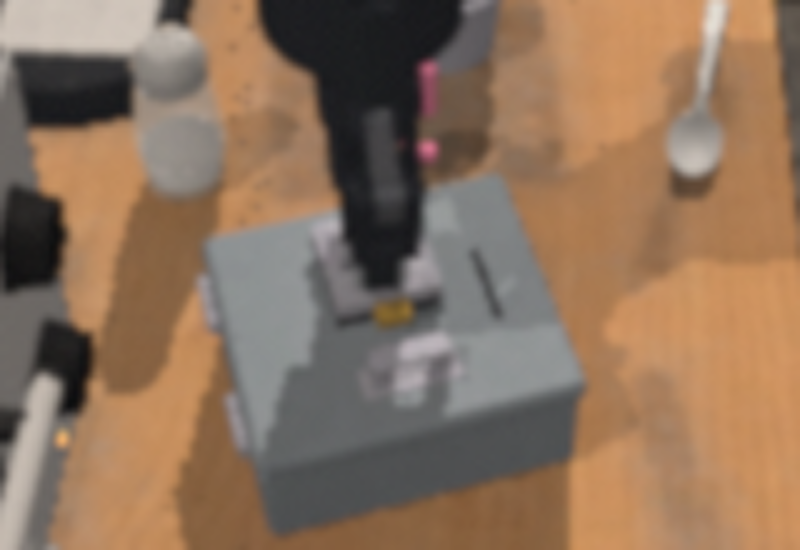

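Call:
play_rows([
  [[0, 0.0003, 0], [0, 0, 0], 0.02],
  [[0, 0.0005, 0], [0, 0, 0], 0.014],
  [[0, 0.0005, 0], [0, 0, 0], 0.011],
  [[0, 0.0005, 0], [0, 0, 0], 0.009],
  [[0, 0.0005, 0], [0, 0, 0], 0.008],
  [[0, 0.0005, 0], [0, 0, 0], 0.006],
  [[0, 0.0005, 0], [0, 0, 0], 0.004],
  [[0, 0.0005, 0], [0, 0, 0], 0.004],
], newtons=25)

```text
time_s: 3.55
tcp_pos: [511.5, 70.6, 94.4]
tcp_rot: [[-0.974, -0.225, -0.0], [-0.225, 0.974, 0.0], [0.0, 0.0, -1.0]]
contact_force: [-0.8, 0.1, 1.1]
finger_gap: 7.9
```

```bash
python3 look.py 3 wrist; python3 -c "
import cv2
a=cv2.imread('pics/wrist3.png')
cv2.imwrite('pics/wz4.png',cv2.resize(a[170:400,220:420],None,fx=2.6,fy=2.6,interpolation=cv2.INTER_CUBIC))"
```

```text
3.55 [511.484  70.616  94.38 ] 
 [[-0.974 -0.225 -0.   ]
 [-0.225  0.974  0.   ]
 [ 0.     0.    -1.   ]] 7.880014634229582 q [-0.097  0.178  1.888  0.     1.075 -1.895] F [-0.811  0.138  1.054] M [0.119 0.053 0.02 ]
```

View pics/wz4.png

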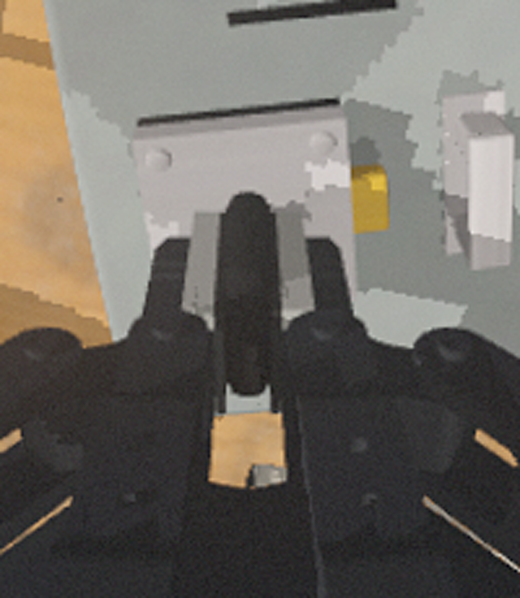

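Call:
play_rows([
  [[0, 0, 0], [0, 0, 2], 0.004],
  [[0, 0, 0], [0, 0, 4], 0.004],
  [[0, 0, 0], [0, 0, 6], 0.004],
  [[0, 0, 0], [0, 0, 8], 0.004],
  [[0, 0, 0], [0, 0, 10], 0.004],
  [[0, 0, 0], [0, 0, 10], 0.004],
])

```text
time_s: 4.2
tcp_pos: [511.6, 70.5, 94.4]
tcp_rot: [[-0.999, -0.052, 0.0], [-0.052, 0.999, -0.0], [-0.0, -0.0, -1.0]]
contact_force: [0.2, 0.1, 0.3]
finger_gap: 7.9
```

```bash
python3 look.py 4 wrist
```

```text
4.2 [511.614  70.472  94.392] 
 [[-0.999 -0.052  0.   ]
 [-0.052  0.999 -0.   ]
 [-0.    -0.    -1.   ]] 7.863971156873519 q [-0.097  0.178  1.888 -0.     1.075 -1.72 ] F [0.243 0.09  0.263] M [-0.061  0.036 -0.037]
```

Call:
play_rows([
  [[0, 0, 0], [0, 0, 2], 0.004],
  [[0, 0, 0], [0, 0, 4], 0.004],
  [[0, 0, 0], [0, 0, 6], 0.004],
  [[0, 0, 0], [0, 0, 8], 0.004],
  [[0, 0, 0], [0, 0, 10], 0.004],
  [[0, 0, 0], [0, 0, 10], 0.004],
])

```text
time_s: 4.85
tcp_pos: [511.6, 70.5, 94.4]
tcp_rot: [[-0.993, 0.121, 0.0], [0.121, 0.993, -0.0], [-0.0, -0.0, -1.0]]
contact_force: [0.2, -0.6, 1.2]
finger_gap: 8.0
```

```bash
python3 look.py 5 wrist; python3 -c "
import cv2
a=cv2.imread('pics/wrist5.png')
cv2.imwrite('pics/wz5.png',cv2.resize(a[170:400,220:420],None,fx=2.6,fy=2.6,interpolation=cv2.INTER_CUBIC))"
```

```text
4.85 [511.574  70.52   94.385] 
 [[-0.993  0.121  0.   ]
 [ 0.121  0.993 -0.   ]
 [-0.    -0.    -1.   ]] 7.95935213829754 q [-0.097  0.178  1.888 -0.     1.075 -1.546] F [ 0.175 -0.602  1.197] M [-0.07   0.032  0.029]
```

View pics/wz5.png

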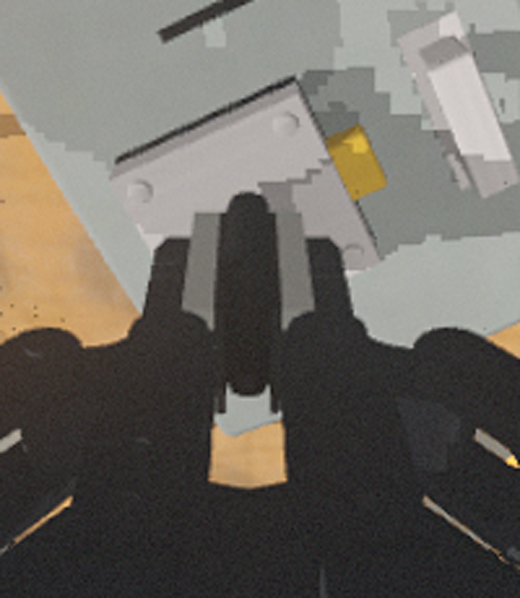

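Call:
play_rows([
  [[0, 0, 0], [0, 0, 2], 0.004],
  [[0, 0, 0], [0, 0, 4], 0.004],
  [[0, 0, 0], [0, 0, 6], 0.004],
  [[0, 0, 0], [0, 0, 8], 0.004],
  [[0, 0, 0], [0, 0, 10], 0.004],
  [[0, 0, 0], [0, 0, 10], 0.004],
])

```text
time_s: 5.5
tcp_pos: [511.5, 70.6, 94.4]
tcp_rot: [[-0.957, 0.291, 0.0], [0.291, 0.957, -0.0], [-0.0, -0.0, -1.0]]
contact_force: [-0.3, -1.3, 1.3]
finger_gap: 7.7
```

```bash
python3 look.py 6 wrist; python3 -c "
import cv2
a=cv2.imread('pics/wrist6.png')
cv2.imwrite('pics/wz6.png',cv2.resize(a[170:400,220:420],None,fx=2.6,fy=2.6,interpolation=cv2.INTER_CUBIC))"
```

```text
5.5 [511.538  70.557  94.366] 
 [[-0.957  0.291  0.   ]
 [ 0.291  0.957 -0.   ]
 [-0.    -0.    -1.   ]] 7.68439117851851 q [-0.097  0.178  1.888 -0.     1.075 -1.372] F [-0.29  -1.29   1.276] M [-0.019 -0.046 -0.026]
```

View pics/wz6.png

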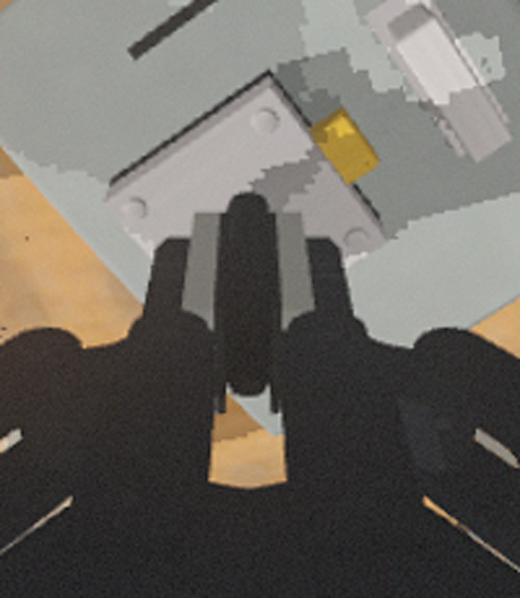

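Call:
play_rows([
  [[0, 0, 0], [0, 0, 2], 0.004],
  [[0, 0, 0], [0, 0, 4], 0.004],
  [[0, 0, 0], [0, 0, 6], 0.004],
  [[0, 0, 0], [0, 0, 8], 0.004],
  [[0, 0, 0], [0, 0, 10], 0.004],
  [[0, 0, 0], [0, 0, 10], 0.004],
])

```text
time_s: 6.15
tcp_pos: [511.7, 70.8, 94.4]
tcp_rot: [[-0.891, 0.453, 0.001], [0.453, 0.891, 0.0], [-0.001, 0.001, -1.0]]
contact_force: [1.6, 0.7, 0.9]
finger_gap: 7.7
```

```bash
python3 look.py 7 wrist; python3 -c "
import cv2
a=cv2.imread('pics/wrist7.png')
cv2.imwrite('pics/wz7.png',cv2.resize(a[170:400,220:420],None,fx=2.6,fy=2.6,interpolation=cv2.INTER_CUBIC))"
```

```text
6.15 [511.749  70.813  94.396] 
 [[-0.891  0.453  0.001]
 [ 0.453  0.891  0.   ]
 [-0.001  0.001 -1.   ]] 7.659362356083253 q [-0.097  0.178  1.888  0.001  1.074 -1.198] F [1.563 0.731 0.921] M [ 0.195 -0.182  0.047]
```

View pics/wz7.png

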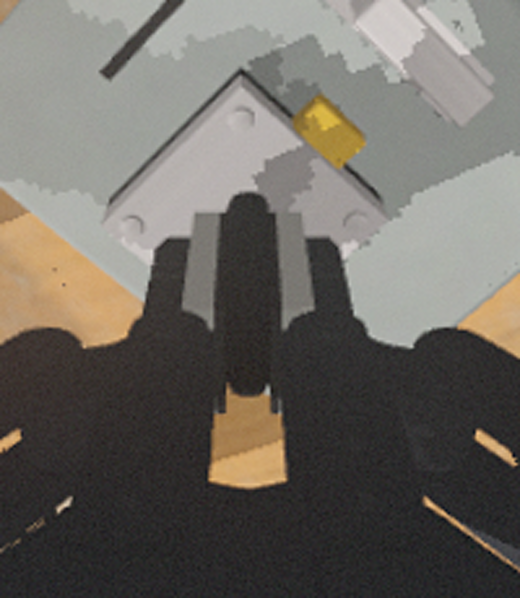

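Call:
play_rows([
  [[0, 0, 0], [0, 0, 2], 0.004],
  [[0, 0, 0], [0, 0, 4], 0.004],
  [[0, 0, 0], [0, 0, 6], 0.004],
  [[0, 0, 0], [0, 0, 8], 0.004],
  [[0, 0, 0], [0, 0, 8], 0.004],
])

```text
time_s: 6.7
tcp_pos: [511.7, 70.9, 94.4]
tcp_rot: [[-0.82, 0.573, 0.001], [0.573, 0.82, 0.001], [-0.0, 0.001, -1.0]]
contact_force: [1.1, 1.6, 0.1]
finger_gap: 7.5
```

```bash
python3 look.py 8 wrist; python3 -c "
import cv2
a=cv2.imread('pics/wrist8.png')
cv2.imwrite('pics/wz8.png',cv2.resize(a[170:400,220:420],None,fx=2.6,fy=2.6,interpolation=cv2.INTER_CUBIC))"
```

```text
6.7 [511.676  70.858  94.38 ] 
 [[-0.82   0.573  0.001]
 [ 0.573  0.82   0.001]
 [-0.     0.001 -1.   ]] 7.473713618496159 q [-0.097  0.178  1.888  0.001  1.075 -1.058] F [1.077 1.61  0.136] M [ 0.425 -0.208  0.011]
```

View pics/wz8.png

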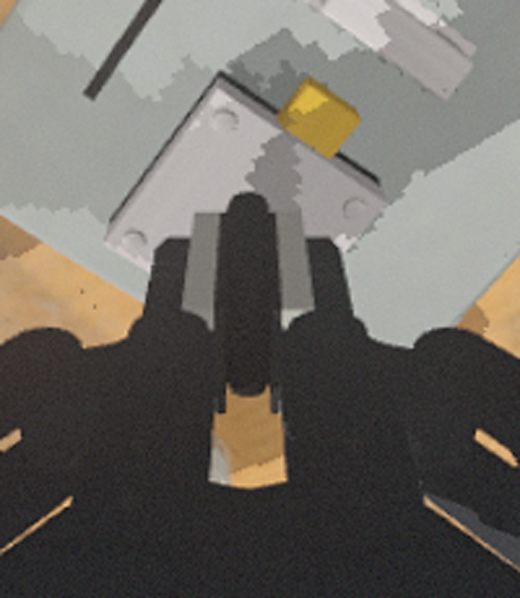

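Call:
play_rows([
  [[0, 0, 0], [0, 0, 2], 0.004],
  [[0, 0, 0], [0, 0, 4], 0.004],
  [[0, 0, 0], [0, 0, 6], 0.004],
  [[0, 0, 0], [0, 0, 8], 0.004],
  [[0, 0, 0], [0, 0, 10], 0.004],
  [[0, 0, 0], [0, 0, 10], 0.004],
])

```text
time_s: 7.35
tcp_pos: [511.6, 70.7, 94.4]
tcp_rot: [[-0.708, 0.706, 0.0], [0.706, 0.708, 0.0], [-0.0, 0.0, -1.0]]
contact_force: [0.8, 1.9, 1.0]
finger_gap: 7.4
```

```bash
cat > feel.py <<'E'
import sys
from h import *
k=sys.argv[1]; N=int(sys.argv[2])
R=[]
for i in range(N):
    s=telemetry.get_state(); R.append(list(s['contact_force'])+list(s['ft_torque'])+[s['joint_torque'][5]])
    c=viewer.get_calibration('wrist'); im=viewer.grab_frame('wrist')
R=np.array(R); t=s['tcp_rot']
print(s['time_s'],s['tcp_pos'],'key-box deg',np.degrees(np.arctan2(-t[1][0],-t[0][0]))-19,'gap',s['finger_gap'])
print('mean',R.mean(0),'\nstd',R.std(0))
cv2.imwrite(f'pics/wrist{k}.png',im[:,:,::-1]); np.save(f'pics/wrist{k}.npy',c['world_from_camera'])
cv2.imwrite(f'pics/wz{k}.png',cv2.resize(im[170:400,220:420,::-1],None,fx=2.6,fy=2.6,interpolation=cv2.INTER_CUBIC))
# bolt: yellow mask on plane at z=69?
h=cv2.cvtColor(np.ascontiguousarray(im[150:280,250:420]),cv2.COLOR_RGB2HSV); m=((h[...,0]>15)&(h[...,0]<32)&(h[...,1]>130)).astype(np.uint8)
n,l,st,ce=cv2.connectedComponentsWithStats(m); i=1+np.argmax(st[1:,4]); print('bolt',st[i],ce[i])
ys,xs=np.where(l==i); a=np.radians(19); ex=np.array([np.cos(a),np.sin(a)]); ey=np.array([-np.sin(a),np.cos(a)])
Q=np.array([plane(c,'wrist',250+x,150+y,70)[:2] for x,y in zip(xs,ys)])-np.array([512,69.7])
print('bolt boxy percentiles',np.percentile(Q@ey-18,[0,2,50,98,100]),'boxx',np.percentile(Q@ex,[2,98]))
E
python3 feel.py 9 6
```

```text
7.6 [511.564  70.637  94.366] key-box deg -63.955336472435356 gap 7.796871328967303
mean [ 1.216  1.462  0.763  0.346 -0.248  0.034  0.075] 
std [0.619 0.431 0.474 0.028 0.03  0.043 0.087]
bolt [ 70  41  34  35 740] [86.688 57.704]
bolt boxy percentiles [ 4.263  4.669 12.405 19.85  20.228] boxx [-8.574  5.111]
```

View pics/wz9.png

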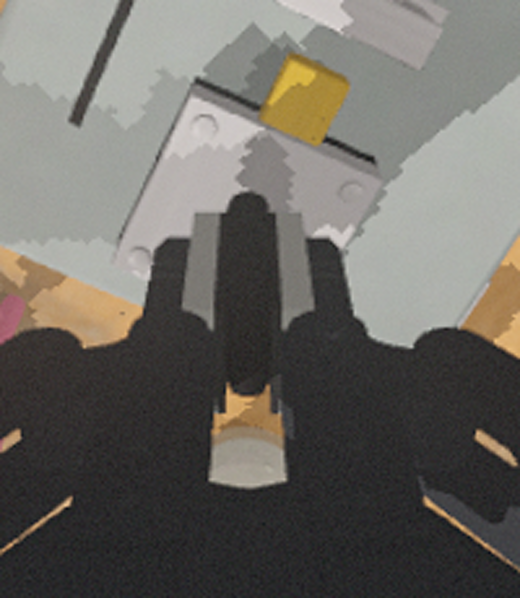

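```bash
python3 - <<'E'
from h import *
c=viewer.get_calibration('wrist')
for k in '345678':
    im=cv2.imread(f'pics/wrist{k}.png'); c['world_from_camera']=np.load(f'pics/wrist{k}.npy')
    h=cv2.cvtColor(np.ascontiguousarray(im[150:280,250:420]),cv2.COLOR_BGR2HSV); m=((h[...,0]>15)&(h[...,0]<32)&(h[...,1]>130)).astype(np.uint8)
    m[:, :60]=0
    n,l,st,ce=cv2.connectedComponentsWithStats(m); i=1+np.argmax(st[1:,4])
    ys,xs=np.where(l==i); a=np.radians(19); ex=np.array([np.cos(a),np.sin(a)]); ey=np.array([-np.sin(a),np.cos(a)])
    Q=np.array([plane(c,'wrist',250+x,150+y,70)[:2] for x,y in zip(xs,ys)])-np.array([512,69.7])
    print(k,st[i],np.percentile(Q@ey-18,[2,98,100]))
E
```

```text
3 [105  84  14  26 323] [ 5.26  12.472 12.62 ]
4 [101  75  19  28 350] [ 4.926 12.487 12.749]
5 [ 96  68  23  29 376] [ 4.675 12.564 12.771]
6 [ 90  62  25  29 393] [ 4.751 12.892 13.247]
7 [ 83  57  27  27 412] [ 4.693 13.232 13.399]
8 [ 77  50  31  31 542] [ 4.644 15.84  16.163]
```

Call:
play_rows([
  [[0, 0, 0], [0, 0, 2], 0.004],
  [[0, 0, 0], [0, 0, 4], 0.004],
  [[0, 0, 0], [0, 0, 6], 0.004],
  [[0, 0, 0], [0, 0, 8], 0.004],
  [[0, 0, 0], [0, 0, 9], 0.004],
  [[0, 0, 0], [0, 0, 9], 0.004],
])

```text
time_s: 8.25
tcp_pos: [511.5, 70.5, 94.3]
tcp_rot: [[-0.588, 0.809, 0.0], [0.809, 0.588, -0.0], [-0.0, -0.0, -1.0]]
contact_force: [1.7, 2.2, 1.4]
finger_gap: 7.8
```

```bash
python3 feel.py 10 8
```

```text
8.6 [511.494  70.506  94.363] key-box deg -72.98720572176484 gap 8.196157175083423
mean [ 0.998  0.786  1.514  0.122 -0.196  0.034  0.05 ] 
std [0.586 0.589 0.182 0.04  0.027 0.02  0.042]
bolt [ 63  33  34  39 906] [79.848 51.889]
bolt boxy percentiles [ 4.253  4.735 14.284 23.273 23.789] boxx [-8.299  5.055]
```

Call:
play_rows([
  [[0, 0, 0], [0, 0, 1], 0.004],
  [[0, 0, 0], [0, 0, 2], 0.004],
  [[0, 0, 0], [0, 0, 2.5], 0.004],
  [[0, 0, 0], [0, 0, 2.5], 0.004],
])

```text
time_s: 9.05
tcp_pos: [511.5, 70.6, 94.3]
tcp_rot: [[-0.552, 0.834, -0.0], [0.834, 0.552, -0.0], [-0.0, -0.0, -1.0]]
contact_force: [0.9, 1.8, 1.8]
finger_gap: 7.7
```

```bash
python3 feel.py 11 8
```

```text
9.4 [511.492  70.564  94.362] key-box deg -75.49932582527876 gap 7.405750265121164
mean [ 0.369  0.379  2.771  0.056 -0.08   0.039  0.048] 
std [0.515 0.741 0.5   0.017 0.026 0.048 0.022]
bolt [ 62  31  33  41 952] [77.492 50.712]
bolt boxy percentiles [ 4.179  4.7   14.702 24.211 24.635] boxx [-8.272  5.07 ]
```

Call:
play_rows([
  [[0, 0, 0], [0, 0, 0.7], 0.004],
  [[0, 0, 0], [0, 0, 1.4], 0.004],
  [[0, 0, 0], [0, 0, 1.4], 0.004],
])

```text
time_s: 9.75
tcp_pos: [511.5, 70.6, 94.3]
tcp_rot: [[-0.531, 0.847, -0.0], [0.847, 0.531, 0.0], [0.0, -0.0, -1.0]]
contact_force: [-0.6, 0.3, 3.0]
finger_gap: 7.7
```

```bash
python3 feel.py 12 8
```

```text
10.1 [511.476  70.587  94.336] key-box deg -76.899772080655 gap 7.676909209064412
mean [ 0.374  0.152  3.392  0.078 -0.003  0.053  0.053] 
std [0.468 0.398 0.363 0.018 0.021 0.028 0.028]
bolt [ 60  30  33  41 974] [76.093 50.129]
bolt boxy percentiles [ 4.246  4.736 14.924 24.64  25.122] boxx [-8.238  5.074]
```

View pics/wz12.png

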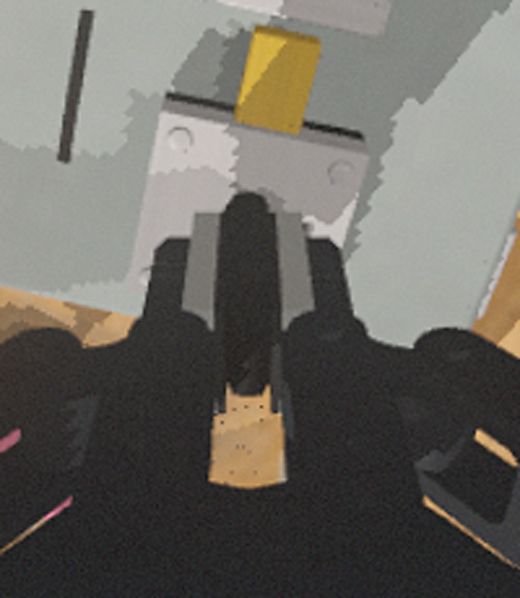

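Call:
play_rows([
  [[0, 0, 0], [0, 0, 0.6], 0.004],
  [[0, 0, 0], [0, 0, 1.2], 0.004],
  [[0, 0, 0], [0, 0, 1.2], 0.004],
])

```text
time_s: 10.45
tcp_pos: [511.4, 70.6, 94.3]
tcp_rot: [[-0.513, 0.858, -0.0], [0.858, 0.513, 0.0], [0.0, -0.0, -1.0]]
contact_force: [0.1, 0.5, 3.9]
finger_gap: 7.3
```

```bash
python3 feel.py 13 8
```

```text
10.8 [511.462  70.599  94.338] key-box deg -78.09874439719698 gap 7.637576708869276
mean [-0.029  0.633  4.098  0.113  0.062  0.044  0.053] 
std [0.517 0.568 0.741 0.028 0.027 0.021 0.024]
bolt [ 59  29  33  42 997] [75.035 49.518]
bolt boxy percentiles [ 4.2    4.664 15.169 25.066 25.625] boxx [-8.18   5.094]
```

Call:
play_rows([
  [[0, 0, 0], [0, 0, 0.6], 0.004],
  [[0, 0, 0], [0, 0, 1.2], 0.004],
  [[0, 0, 0], [0, 0, 1.2], 0.004],
])

```text
time_s: 11.15
tcp_pos: [511.5, 70.6, 94.3]
tcp_rot: [[-0.495, 0.869, -0.0], [0.869, 0.495, -0.0], [0.0, -0.0, -1.0]]
contact_force: [-0.7, 0.4, 5.0]
finger_gap: 7.5
```

```bash
python3 feel.py 14 8
```

```text
11.5 [511.47   70.588  94.329] key-box deg -79.29790895007191 gap 7.709663892725609
mean [-0.394  0.64   5.175  0.116  0.117  0.037  0.062] 
std [0.291 0.389 0.515 0.023 0.031 0.04  0.024]
bolt [  58   29   33   42 1006] [73.856 49.101]
bolt boxy percentiles [ 4.254  4.786 15.264 25.294 25.823] boxx [-8.125  5.133]
```

Call:
play_rows([
  [[0, 0, -0.0002], [0, 0, 0.5], 0.004],
  [[0, 0, -0.0003], [0, 0, 1], 0.004],
  [[0, 0, -0.0003], [0, 0, 1], 0.004],
])

```text
time_s: 11.85
tcp_pos: [511.4, 70.6, 94.4]
tcp_rot: [[-0.48, 0.877, -0.0], [0.877, 0.48, 0.0], [0.0, 0.0, -1.0]]
contact_force: [1.3, 1.3, 1.6]
finger_gap: 7.6
```

```bash
python3 feel.py 15 8
```

```text
12.2 [511.398  70.621  94.383] key-box deg -80.29982566266511 gap 7.829872869059484
mean [ 1.611  0.971  0.91   0.149 -0.208  0.059  0.075] 
std [0.472 0.475 0.679 0.028 0.046 0.024 0.019]
bolt [  58   29   31   41 1007] [72.852 49.036]
bolt boxy percentiles [ 4.195  4.702 15.257 25.299 25.828] boxx [-8.12   5.103]
```

View pics/wz15.png

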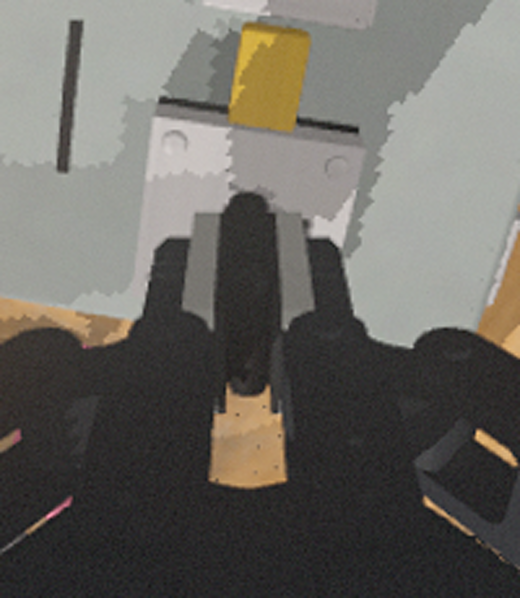

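Call:
play_rows([
  [[0, 0, 0], [0, 0, 0.5], 0.004],
  [[0, 0, 0], [0, 0, 1], 0.004],
  [[0, 0, 0], [0, 0, 1], 0.004],
])

```text
time_s: 12.55
tcp_pos: [511.3, 70.6, 94.4]
tcp_rot: [[-0.465, 0.886, -0.0], [0.886, 0.465, 0.0], [0.0, -0.0, -1.0]]
contact_force: [2.0, 0.4, -1.6]
finger_gap: 7.5
```

```bash
python3 feel.py 16 10
```

```text
13.0 [511.364  70.605  94.449] key-box deg -81.29676113906851 gap 7.682426102843616
mean [ 2.283  0.511 -2.635  0.169 -0.384  0.073  0.086] 
std [0.537 0.508 0.684 0.028 0.033 0.016 0.018]
bolt [  57   29   31   41 1003] [71.931 48.853]
bolt boxy percentiles [ 4.228  4.72  15.287 25.338 25.897] boxx [-8.076  5.12 ]
```

Call:
play_rows([
  [[0, 0, 0.0001], [0, 0, 0.5], 0.004],
  [[0, 0, 0.0001], [0, 0, 1], 0.004],
  [[0, 0, 0.0001], [0, 0, 1], 0.004],
])

```text
time_s: 13.35
tcp_pos: [511.4, 70.6, 94.4]
tcp_rot: [[-0.449, 0.894, -0.0], [0.894, 0.449, 0.0], [0.0, -0.0, -1.0]]
contact_force: [2.2, 0.6, -2.2]
finger_gap: 7.7
```

```bash
python3 feel.py 17 10
```

```text
13.8 [511.409  70.575  94.446] key-box deg -82.29937836639814 gap 7.396489856156112
mean [ 1.827  1.186 -3.263  0.197 -0.335  0.099  0.102] 
std [0.653 0.535 0.409 0.016 0.031 0.022 0.018]
bolt [  56   29   30   41 1001] [70.882 48.696]
bolt boxy percentiles [ 4.105  4.68  15.341 25.347 25.878] boxx [-8.005  5.092]
```

Call:
play_rows([
  [[0, 0, 0.0001], [0, 0, -2], 0.004],
  [[0, 0, 0.0001], [0, 0, -5], 0.004],
  [[0, 0, 0.0001], [0, 0, -9], 0.004],
  [[0, 0, 0.0001], [0, 0, -13], 0.004],
  [[0, 0, 0.0001], [0, 0, -17], 0.004],
  [[0, 0, 0.0001], [0, 0, -21], 0.004],
  [[0, 0, 0.0001], [0, 0, -25], 0.004],
  [[0, 0, 0.0001], [0, 0, -29], 0.004],
  [[0, 0, 0.0001], [0, 0, -33], 0.004],
  [[0, 0, 0.0001], [0, 0, -37], 0.004],
  [[0, 0, 0.0001], [0, 0, -40], 0.004],
  [[0, 0, 0.0001], [0, 0, -40], 0.004],
])

```text
time_s: 15.05
tcp_pos: [511.3, 70.4, 94.6]
tcp_rot: [[-0.918, 0.396, -0.001], [0.396, 0.918, -0.0], [0.0, -0.001, -1.0]]
contact_force: [-0.1, 0.0, 0.3]
finger_gap: 7.6
```

```bash
python3 feel.py 18 4
```

```text
15.2 [511.389  70.491  94.501] key-box deg -42.368537653872366 gap 7.626626029083794
mean [-0.142  0.158 -0.265  0.008 -0.    -0.027 -0.131] 
std [0.345 0.188 0.574 0.022 0.015 0.013 0.146]
bolt [ 86  45  44  42 971] [107.188  65.221]
bolt boxy percentiles [ 4.417  4.946 14.922 24.54  25.093] boxx [-9.419  5.079]
```

Call:
play_rows([
  [[0, 0, 0], [0, 0, -3], 0.004],
  [[0, 0, 0], [0, 0, -7], 0.004],
  [[0, 0, 0], [0, 0, -11], 0.004],
  [[0, 0, 0], [0, 0, -15], 0.004],
  [[0, 0, 0], [0, 0, -19], 0.004],
  [[0, 0, 0], [0, 0, -23], 0.004],
  [[0, 0, 0], [0, 0, -27], 0.004],
  [[0, 0, 0], [0, 0, -31], 0.004],
  [[0, 0, 0], [0, 0, -35], 0.004],
  [[0, 0, 0], [0, 0, -38], 0.004],
  [[0, 0, 0], [0, 0, -40], 0.004],
  [[0, 0, 0], [0, 0, -41.5], 0.004],
  [[0, 0, 0], [0, 0, -41.5], 0.004],
])

```text
time_s: 16.55
tcp_pos: [511.4, 70.6, 94.4]
tcp_rot: [[-0.95, -0.312, -0.0], [-0.312, 0.95, -0.0], [0.0, 0.0, -1.0]]
contact_force: [-0.1, -0.8, -0.9]
finger_gap: 7.7
```

```bash
python3 feel.py 19 6
```

```text
16.8 [511.442  70.594  94.389] key-box deg -0.8212746926118974 gap 7.476117335153662
mean [ 0.301 -0.    -0.403 -0.006 -0.001 -0.001 -0.04 ] 
std [0.335 0.656 0.499 0.031 0.015 0.018 0.066]
bolt [106  87  35  26 823] [122.678  99.192]
bolt boxy percentiles [ 5.275  5.629 14.917 24.357 24.881] boxx [-10.262   5.001]
```

View pics/wz19.png

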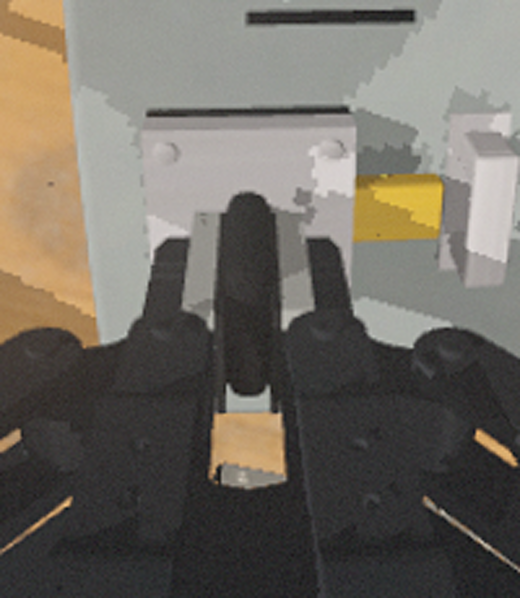

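Call:
play_rows([
  [[0, 0, -0.002], [0, 0, 0], 0.004],
  [[0, 0, -0.004], [0, 0, 0], 0.004],
  [[0, 0, -0.006], [0, 0, 0], 0.004],
  [[0, 0, -0.008], [0, 0, 0], 0.004],
  [[0, 0, -0.01], [0, 0, 0], 0.004],
])

```text
time_s: 17.35
tcp_pos: [511.6, 70.6, 104.7]
tcp_rot: [[-0.95, -0.312, 0.0], [-0.312, 0.95, -0.0], [-0.0, -0.0, -1.0]]
contact_force: [1.0, -0.3, -0.4]
finger_gap: 8.0
```

```bash
python3 feel.py 20 3
```

```text
17.45 [511.744  70.556 104.835] key-box deg -0.7991798300155288 gap 7.592706142542799
mean [ 0.24   0.022 -0.971 -0.019  0.011  0.019  0.   ] 
std [0.605 0.255 0.403 0.018 0.014 0.017 0.   ]
bolt [104  80  33  24 734] [119.95   91.195]
bolt boxy percentiles [ 5.461  5.852 14.746 24.382 24.781] boxx [-9.938  5.059]
```

View pics/wz20.png

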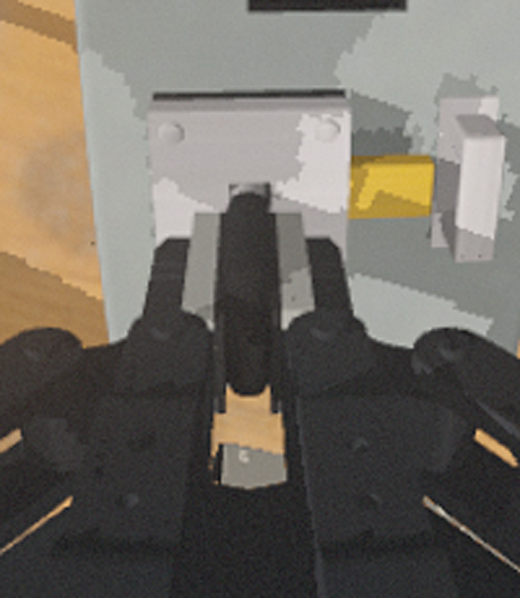

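Call:
play_rows([
  [[0, 0, -0.003], [0, 0, 0], 0.004],
  [[0, 0, -0.006], [0, 0, 0], 0.004],
  [[0, 0, -0.009], [0, 0, 0], 0.004],
  [[0, 0, -0.012], [0, 0, 0], 0.004],
  [[0, 0, -0.015], [0, 0, 0], 0.004],
  [[0, 0, -0.018], [0, 0, 0], 0.004],
  [[0, 0, -0.022], [0, 0, 0], 0.004],
  [[0, 0, -0.026], [0, 0, 0], 0.004],
  [[0, 0, -0.03], [0, 0, 0], 0.004],
  [[0, 0, -0.036], [0, 0, 0], 0.004],
  [[0, 0, -0.042], [0, 0, 0], 0.004],
  [[0, 0, -0.05], [0, 0, 0], 0.004],
  [[0, 0, -0.06], [0, 0, 0], 0.004],
  [[0, 0, -0.07], [0, 0, 0], 0.004],
  [[0, 0, -0.07], [0, 0, 0], 0.004],
])

```text
time_s: 19.0
tcp_pos: [512.8, 70.5, 176.6]
tcp_rot: [[-0.95, -0.312, 0.004], [-0.312, 0.95, -0.0], [-0.004, -0.002, -1.0]]
contact_force: [-0.5, 0.2, 0.0]
finger_gap: 7.6
```

```bash
python3 feel.py 21 2; python3 look.py 21 scene side; python3 -c "
import cv2
a=cv2.imread('pics/scene21.png');b=cv2.imread('pics/side21.png')
cv2.imwrite('pics/x21.png',cv2.resize(a[100:250,200:400],None,fx=4,fy=4,interpolation=cv2.INTER_CUBIC))
cv2.imwrite('pics/y21.png',cv2.resize(b[150:320,220:390],None,fx=3.5,fy=3.5,interpolation=cv2.INTER_CUBIC))"
```

```text
19.05 [512.206  70.539 175.588] key-box deg -0.7972199641318127 gap 7.8719356217661955
mean [-0.467  0.264 -0.491 -0.004  0.027  0.024 -0.   ] 
std [0.01  0.039 0.518 0.031 0.004 0.03  0.   ]
bolt [ 149    0   21  130 1730] [161.017  62.118]
bolt boxy percentiles [54.724 55.304 62.472 74.038 76.799] boxx [-44.851  63.71 ]
19.1 [511.649  70.578 174.763] 
 [[-0.95  -0.312  0.001]
 [-0.312  0.95  -0.   ]
 [-0.001 -0.    -1.   ]] 7.482533576777344 q [-0.097  0.069  1.832  0.     1.239 -1.986] F [-0.074 -0.937 -0.802] M [ 0.002 -0.004  0.016]
```

View pics/x21.png

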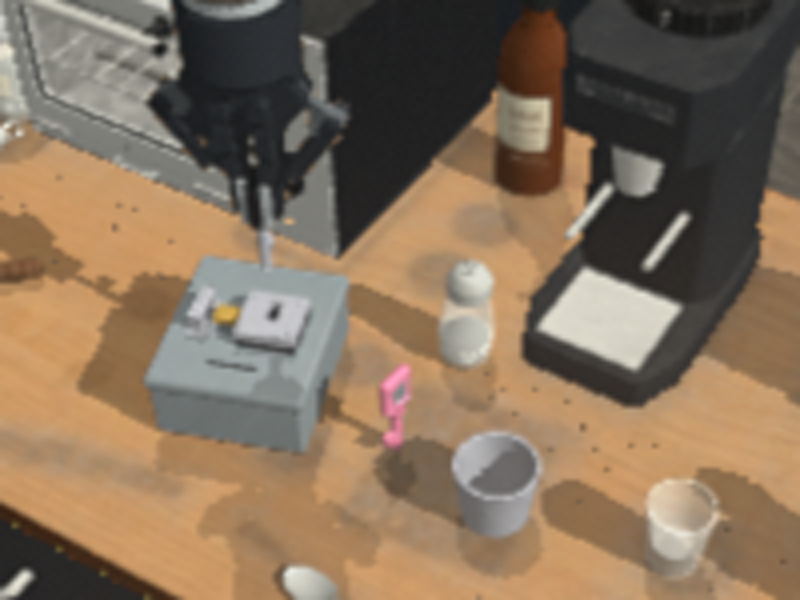

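View pics/y21.png

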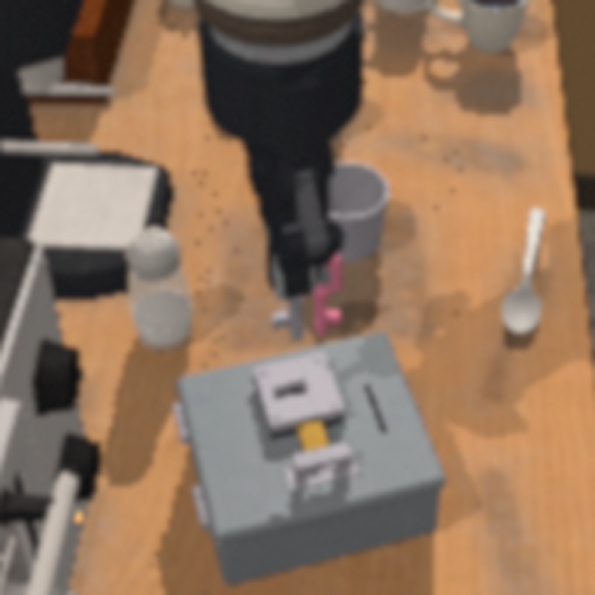

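View pics/wrist21.png

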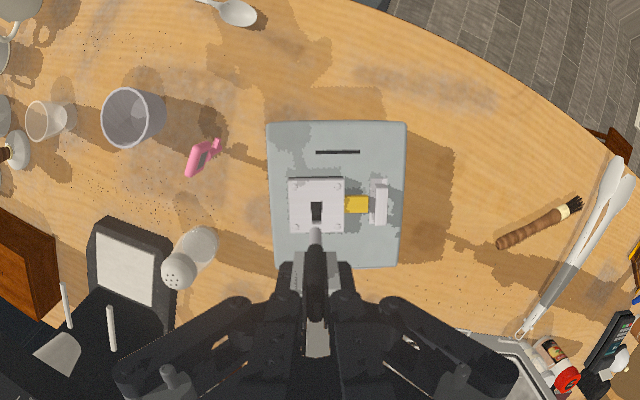

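Call:
play_rows([
  [[0.004, -0.009, 0], [0, 0, 0], 0.004],
  [[0.012, -0.028, 0], [0, 0, 0], 0.004],
  [[0.02, -0.048, 0], [0, 0, 0], 0.004],
  [[0.028, -0.067, 0], [0, 0, 0], 0.004],
  [[0.036, -0.086, 0], [0, 0, 0], 0.004],
  [[0.044, -0.105, 0], [0, 0, 0], 0.004],
  [[0.052, -0.124, 0], [0, 0, 0], 0.004],
  [[0.06, -0.143, 0], [0, 0, 0], 0.004],
  [[0.067, -0.16, 0], [0, 0, 0], 0.004],
  [[0.072, -0.172, 0], [0, 0, 0], 0.004],
  [[0.075, -0.178, 0], [0, 0, 0], 0.004],
  [[0.0762, -0.1807, 0], [0, 0, 0], 0.004],
  [[0.0762, -0.1807, 0], [0, 0, 0], 0.004],
  [[0.0762, -0.1807, 0], [0, 0, 0], 0.004],
])

```text
time_s: 20.6
tcp_pos: [495.5, -124.3, 174.3]
tcp_rot: [[-0.95, -0.313, -0.0], [-0.313, 0.95, 0.0], [0.0, 0.0, -1.0]]
contact_force: [0.1, -0.9, -0.1]
finger_gap: 7.6
```

```bash
python3 look.py 22 wrist scene side; python3 -c "
import cv2
a=cv2.imread('pics/scene22.png');b=cv2.imread('pics/side22.png')
cv2.imwrite('pics/x22.png',cv2.resize(a[100:260,250:450],None,fx=3.7,fy=3.7,interpolation=cv2.INTER_CUBIC))
cv2.imwrite('pics/y22.png',cv2.resize(b[130:280,240:400],None,fx=4,fy=4,interpolation=cv2.INTER_CUBIC))"
```

```text
20.6 [ 495.497 -124.306  174.31 ] 
 [[-0.95  -0.313 -0.   ]
 [-0.313  0.95   0.   ]
 [ 0.     0.    -1.   ]] 7.560198417185489 q [-0.483  0.056  1.847  0.     1.239 -2.372] F [ 0.135 -0.882 -0.081] M [-0.017 -0.034  0.051]
```

View pics/x22.png

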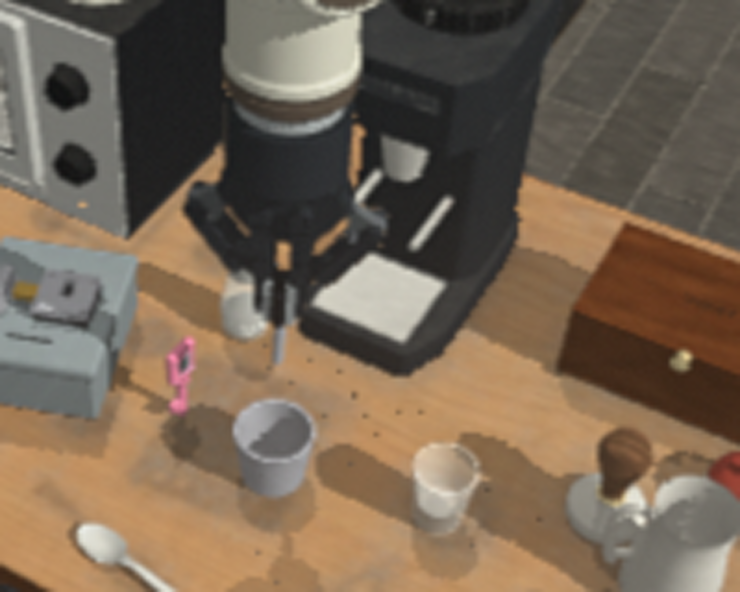

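View pics/y22.png

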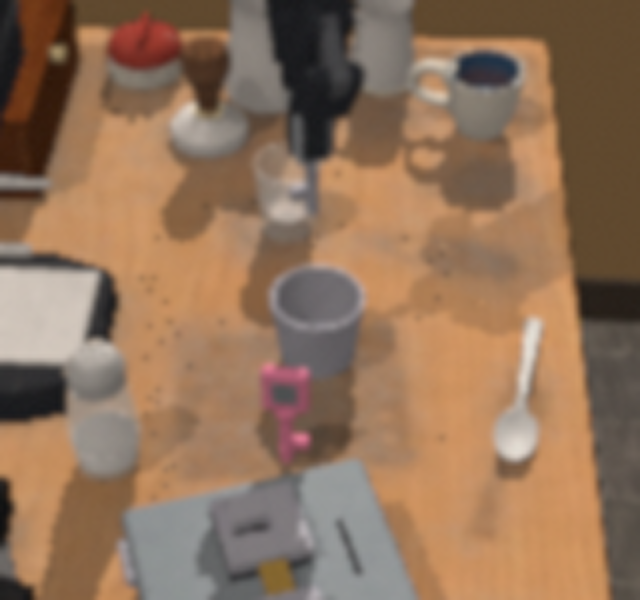

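View pics/wrist22.png

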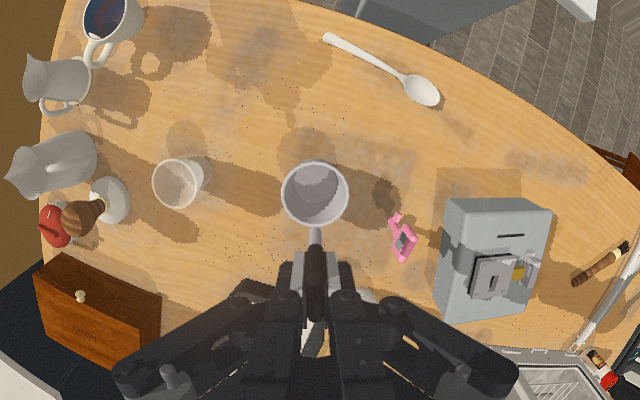

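```bash
python3 - <<'E'
from h import *
c=viewer.get_calibration('wrist')
P=np.array([plane(c,'wrist',u,v,50)[:2] for u,v in [(282,193),(315,158),(348,194),(313,226)]]);print(P,P.mean(0))
c=viewer.get_calibration('side'); print(plane(c,'side',240+317/4,130+300/4,50))
print(plane(c,'side',240+311/4,130+212/4,120))
c=viewer.get_calibration('scene'); print(plane(c,'scene',250+274/3.7,100+433/3.7,50)); print(plane(c,'scene',250+279/3.7,100+360/3.7,120))
E
```

```text
[[ 498.563 -154.477]
 [ 460.608 -136.936]
 [ 481.511  -99.933]
 [ 519.432 -119.401]] [ 490.028 -127.687]
[ 489.707 -122.359   50.   ]
[ 493.43  -123.616  120.   ]
[ 486.924 -128.817   50.   ]
[ 494.21  -126.307  120.   ]
```

Call:
play_rows([
  [[0.0045, 0, 0.01], [0, 0, 0], 0.004],
  [[0.0045, 0, 0.025], [0, 0, 0], 0.004],
  [[0.0045, 0, 0.04], [0, 0, 0], 0.004],
  [[0.0045, 0, 0.055], [0, 0, 0], 0.004],
  [[0.0045, 0, 0.067], [0, 0, 0], 0.004],
  [[0.0045, 0, 0.077], [0, 0, 0], 0.004],
  [[0.0045, 0, 0.086], [0, 0, 0], 0.004],
  [[0.0045, 0, 0.092], [0, 0, 0], 0.004],
  [[0.0045, 0, 0.095], [0, 0, 0], 0.004],
  [[0.0045, 0, 0.095], [0, 0, 0], 0.004],
  [[0.0045, 0, 0.095], [0, 0, 0], 0.004],
])

```text
time_s: 21.85
tcp_pos: [491.6, -126.5, 79.8]
tcp_rot: [[-0.95, -0.312, 0.001], [-0.312, 0.95, -0.0], [-0.001, -0.001, -1.0]]
contact_force: [-1.3, -0.3, -0.6]
finger_gap: 7.6
```

```bash
python3 look.py 23 wrist scene side; python3 -c "
import cv2
a=cv2.imread('pics/scene23.png');b=cv2.imread('pics/side23.png');w=cv2.imread('pics/wrist23.png')
cv2.imwrite('pics/x23.png',cv2.hconcat([cv2.resize(a[170:250,280:380],None,fx=4,fy=5,interpolation=cv2.INTER_CUBIC),cv2.resize(b[170:250,270:370],None,fx=4,fy=5,interpolation=cv2.INTER_CUBIC)]))
cv2.imwrite('pics/wz23.png',cv2.resize(w[170:400,220:420],None,fx=2.6,fy=2.6,interpolation=cv2.INTER_CUBIC))"
```

```text
21.85 [ 491.616 -126.468   79.84 ] 
 [[-0.95  -0.312  0.001]
 [-0.312  0.95  -0.   ]
 [-0.001 -0.001 -1.   ]] 7.582977841020861 q [-0.49   0.18   1.92   0.     1.041 -2.379] F [-1.262 -0.294 -0.604] M [-0.04   0.024  0.055]
```

View pics/x23.png

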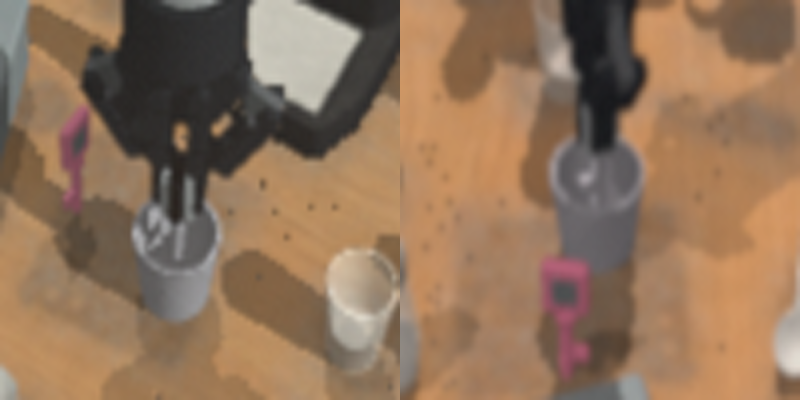

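View pics/wz23.png

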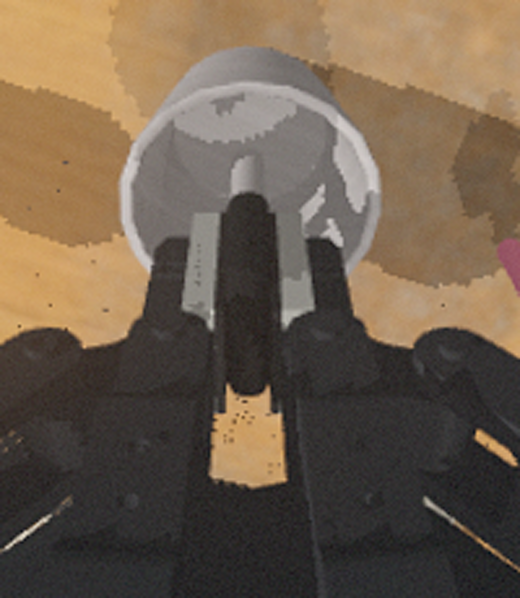

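Call:
play_rows([
  [[0.0005, 0, 0.005], [0, 0, 0], 0.004],
  [[0.0005, 0, 0.01], [0, 0, 0], 0.004],
  [[0.0005, 0, 0.014], [0, 0, 0], 0.004],
  [[0.0005, 0, 0.016], [0, 0, 0], 0.004],
  [[0.0005, 0, 0.0175], [0, 0, 0], 0.004],
  [[0.0005, 0, 0.0175], [0, 0, 0], 0.004],
  [[0.0005, 0, 0.0175], [0, 0, 0], 0.004],
])

```text
time_s: 22.7
tcp_pos: [490.9, -126.5, 62.0]
tcp_rot: [[-0.95, -0.312, 0.0], [-0.312, 0.95, -0.0], [-0.0, -0.0, -1.0]]
contact_force: [-0.5, 0.3, -0.2]
finger_gap: 7.5
```

```bash
python3 look.py 24 wrist; python3 -c "
import cv2
w=cv2.imread('pics/wrist24.png')
cv2.imwrite('pics/wz24.png',cv2.resize(w[170:400,220:420],None,fx=2.6,fy=2.6,interpolation=cv2.INTER_CUBIC))"
```

```text
22.7 [ 490.858 -126.482   61.984] 
 [[-0.95  -0.312  0.   ]
 [-0.312  0.95  -0.   ]
 [-0.    -0.    -1.   ]] 7.492606134919717 q [-0.491  0.209  1.928  0.     1.004 -2.379] F [-0.484  0.278 -0.197] M [-0.02   0.001 -0.025]
```

View pics/wz24.png

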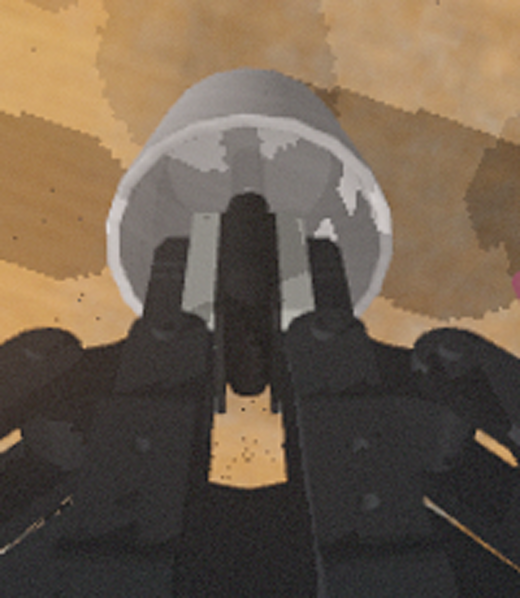

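Call:
play_rows([
  [[0, 0, 0], [0, 0, 0], 0.01],
  [[0, 0, 0], [0, 0, 0], 0.013],
  [[0, 0, 0], [0, 0, 0], 0.018],
  [[0, 0, -0.001], [0, 0, 0], 0.025],
  [[0, 0, -0.002], [0, 0, 0], 0.035],
  [[0, 0, -0.003], [0, 0, 0], 0.048],
  [[0, 0, -0.003], [0, 0, 0], 0.06],
  [[0, 0, -0.003], [0, 0, 0], 0.06],
  [[0, 0, -0.003], [0, 0, 0], 0.06],
])

```text
time_s: 23.65
tcp_pos: [490.7, -126.4, 64.9]
tcp_rot: [[-0.95, -0.312, -0.0], [-0.312, 0.95, 0.0], [0.0, 0.0, -1.0]]
contact_force: [-0.2, -0.1, -0.1]
finger_gap: 60.0
```

```bash
python3 look.py 25 wrist side; python3 -c "
import cv2
w=cv2.imread('pics/wrist25.png');b=cv2.imread('pics/side25.png')
cv2.imwrite('pics/y25.png',cv2.resize(b[150:260,260:380],None,fx=5,fy=5,interpolation=cv2.INTER_CUBIC))
cv2.imwrite('pics/wz25.png',cv2.resize(w[170:400,220:420],None,fx=2.6,fy=2.6,interpolation=cv2.INTER_CUBIC))"
```

```text
23.65 [ 490.748 -126.421   64.876] 
 [[-0.95  -0.312 -0.   ]
 [-0.312  0.95   0.   ]
 [ 0.     0.    -1.   ]] 59.955647614703494 q [-0.491  0.204  1.927  0.     1.01  -2.379] F [-0.226 -0.076 -0.132] M [ 0.    -0.093 -0.029]
```

View pics/wz25.png

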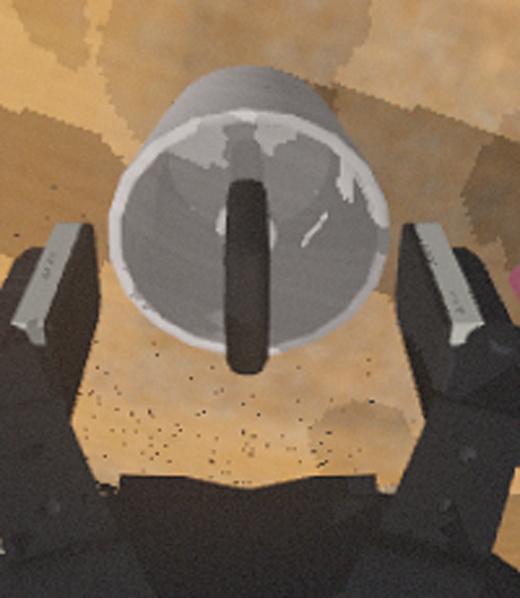

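View pics/y25.png

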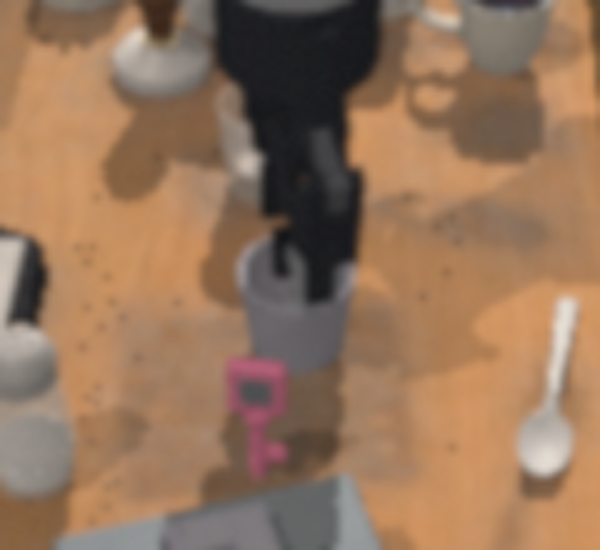

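Key stands upright in the cup between the open jaws (wrist zoom ~ (248,275)), clear of both pads. Retreat straight up.

Call:
play_rows([
  [[0, 0, -0.004], [0, 0, 0], 0.06],
  [[0, 0, -0.012], [0, 0, 0], 0.06],
  [[0, 0, -0.022], [0, 0, 0], 0.06],
  [[0, 0, -0.035], [0, 0, 0], 0.06],
  [[0, 0, -0.05], [0, 0, 0], 0.06],
  [[0, 0, -0.068], [0, 0, 0], 0.06],
  [[0, 0, -0.088], [0, 0, 0], 0.06],
  [[0, 0, -0.108], [0, 0, 0], 0.06],
  [[0, 0, -0.13], [0, 0, 0], 0.06],
  [[0, 0, -0.13], [0, 0, 0], 0.06],
  [[0, 0, -0.13], [0, 0, 0], 0.06],
  [[0, 0, -0.13], [0, 0, 0], 0.06],
  [[0, 0, -0.13], [0, 0, 0], 0.06],
  [[0, 0, -0.13], [0, 0, 0], 0.06],
])

```text
time_s: 25.15
tcp_pos: [490.2, -126.2, 193.9]
tcp_rot: [[-0.95, -0.312, -0.002], [-0.312, 0.95, 0.001], [0.001, 0.001, -1.0]]
contact_force: [-0.0, 0.4, 1.0]
finger_gap: 59.9
```

```bash
python3 look.py 26 wrist scene side; python3 -c "
import cv2
a=cv2.imread('pics/scene26.png');b=cv2.imread('pics/side26.png')
cv2.imwrite('pics/x26.png',cv2.hconcat([cv2.resize(a[150:250,230:380],(450,300),interpolation=cv2.INTER_CUBIC),cv2.resize(b[160:300,260:370],(340,300),interpolation=cv2.INTER_CUBIC)]))"
```

```text
25.15 [ 490.244 -126.167  193.942] 
 [[-0.95  -0.312 -0.002]
 [-0.312  0.95   0.001]
 [ 0.001  0.001 -1.   ]] 59.93976796246187 q [-0.491  0.023  1.84  -0.     1.28  -2.379] F [-0.031  0.364  1.001] M [-0.07  -0.032 -0.003]
```

View pics/x26.png

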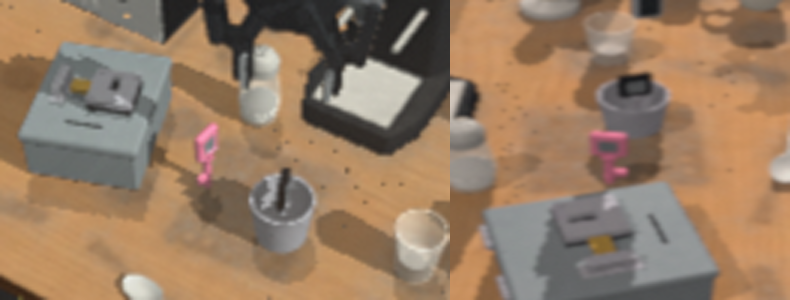

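View pics/wrist26.png

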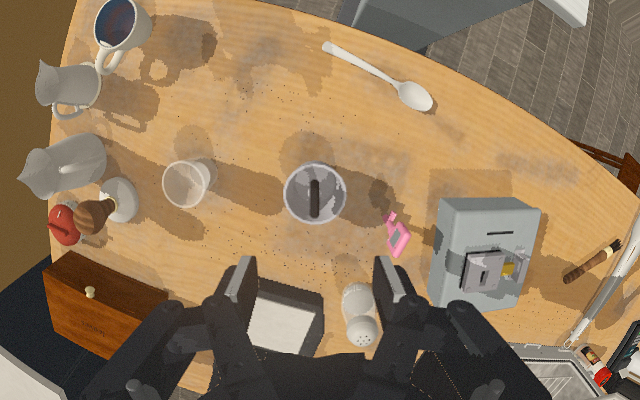

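The views show the key upright in the upright cup (wrist (315,197)), the bolt out, the other objects in place, and the arm clear.

```bash
python3 -c "
from plant import close_job
print(close_job())"
```

```text
the job is handed in; nothing more can be done
None
```

The cash box is locked, and the key is standing upright in the empty steel cup. I handed the job in at about 25 s; the interface gives no verdict.

- **Locking:** I turned the key clockwise to about 82° from release. The bolt did not move in the pictures over the last 3°, while the torque rose to about 0.10 N m. That is above the 0.09 N m clear feel and below the 0.15 N m limit.
- **Taking the key out:** I turned the key back to within 1° of release and drew it straight up. The pull stayed around 1 N.
- **Last checks:** Before I lifted the key, the camera put the bolt tip at about 24.4 mm, and the final pictures still show it out. The key and cup are upright, and the gripper is clear. Nothing else on the counter looks disturbed, but I judged that by eye and did not measure it.
- **Disagreements:**
  - The camera views placed the cup centre up to about 9 mm apart in x and 6 mm in y, so I aimed for the middle of the estimates.
  - The vertical force drifted up to 5 N while turning, and a 0.3 mm lift relieved it.
  - At the stop, the camera read the bolt tip at 25.3 mm, about 0.8 mm past its true limit. I took that as measurement bias.

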